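Reset the stop collar of a cue trimming jig

TASK

Set the stop of the cue trimming jig for the next shaft: first loosen the wing-headed set screw on top of the stop collar by about a sixth to a quarter of a turn anticlockwise, with the collar still in its place, and only then slide that collar along the guide bar until its middle stands level with the point of the index arrow on the board. Leave it there, let go, with its screw still loose for the fine setting, and leave the other collar, the one with the round knob, where it is.

Things in the scene. Friction and masses are not known exactly. Their poses are not given: they have to be found in the camera images.
- wing (a point): Centre of the stop collar's brass wing screw: upright plate 44 x 8 mm, 24 mm tall, on a stem; collar's flat boss 21 mm below. x axis along the wing (along the guide bar when tight), z up. Screw axis = middle of the collar (steel sleeve, 42 mm diameter, 36 long). Bar 16 mm thick, level, centre 46 mm below this point, 58 mm above the table. Collar only slides along it: 2 N loose; tight, 35 N.
- screw (a joint): Turn of the wing screw in rad: 0 = tight (the start), grows anticlockwise seen from above, end of travel 2.2. From 0.6 rad on the collar is free; while tight it gives 4 mm at most. The screw turns stiffly (about 0.05 N m), stays where it is left and travels with the collar.
- index_tip (a point): Point of the dark steel index arrow fixed on the jig's board beside the bar, on the side away from the robot: low block 37 mm long, 26 wide, 14 tall, top 28 mm above the table. The point is 27 mm from the bar's centre line. x axis: square to the bar, away from the robot; y axis: along the bar. The wing must get the same position along y; the way there is 60 to 170 mm towards -y.
- knob_center (a point): Centre of the round knurled brass knob (32 mm diameter, 22 mm tall) on the other collar, at the -y end of the same bar, clamped; not to be moved. The bar is 390 mm long, on a board 130 x 420 x 14 mm fixed to the table, between end blocks 84 mm high.

How it is judged:
On the way, in this order (a step that is already met when the one before it is completed fails the run):
1. the wing screw is loosened by more than 0.6 rad with the stop collar still within 15 mm of its starting place (value of joint screw above 0.6 rad and distance of wing from where it was at the start of the episode below 0.015 m), for 0.1 s.
2. the stop collar's middle is within 12 mm of the index point along the bar (y of wing in the frame of index_tip between -0.012 and 0.012 m), for 0.2 s.
At the end, for the whole second after the job is handed in: The stop collar's middle (the wing screw's axis) stays within 12 mm of the index arrow's point along the bar, the wing screw is still loosened by more than 0.6 rad, and the round-knobbed collar is within 10 mm of where it was (all of step 2 and value of joint screw above 0.6 rad and distance of knob_center from where it was at the start of the episode below 0.01 m); the robot touches nothing.
It fails at once if the round-knobbed collar is moved by more than 10 mm (distance of knob_center from where it was at the start of the episode above 0.01 m).
It also fails if it takes over 35 s, if anything falls off the work surface, if the arm or the gripper's body presses on something with over 40 N, if the wrist force passes 120 N, or if a joint passes its speed limit or range.

ROBOT

A 6-joint arm with a two-finger parallel gripper is mounted at the origin on the work surface. World frame = base frame: x ahead of the robot, y to its left, z up, the work surface at z = 0. Lengths are in m, angles in rad, forces in N, time in s.
With the tool pointing down it reaches from about 0.225 to 0.875 m from the base axis. Payload 3.4 kg.
Tool frame: the origin (TCP) lies at the very end of the fingers, on their centre line; the grasp point (between the pads) lies 19 mm behind it; z points along the fingers, y is the direction in which the jaws open and shut (so a half turn about z gives the same grasp; the last joint's range is limited). The gripper opens to 85 mm and grips with 20 to 120 N. Pads are 22 mm wide; open, the fingers measure 114 mm over their backs; the gripper's body (76 mm by 85 mm) begins 54 mm behind the grasp point. The pads swing forward as they close: fully open they stand 13 mm farther back than shut.
Start: joints at [-1.246, 0.276, 1.505, -0, 1.361, -0.121], TCP at [0.248, -0.519, 0.231] pointing down, gripper open.
Joint ranges: [-2.89, 2.89], [-0.75, 2.08], [0.22, 2.7], [-1.18, 4.32], [0.11, 2.71], [-2.7, 2.7]. Speed limits (rad/s): [2.57, 2.57, 3.14, 3.14, 3.14, 3.14].

INTERFACE

Orientations are given as a unit quaternion [w, x, y, z].
In Python, from rig import manip gives the robot as it stands. The module is installed in compiled form; this text tells all that it offers.
- The arm moves only by the tool carry_out, never from a script. Its argument "moves" is one flat list of numbers, 5 for each row, row after row: the opening in per cent of the stroke, from 0 (shut) to 100 (fully open), then the shift along the world's x, y, z in cm, then the turn about the world's z in rad. A call has exactly 10 rows; each row shifts and turns the commanded pose from where the row before left it; what a row does not reach is not made up. A row lasts 1/10 s, in which the tool goes at most 50 mm and 8.59 degrees, less where a joint would pass 70% of its speed; a pose out of reach is approached as far as the arm can. A call is refused whole if a number of a shift passes 5 or a number of a turn 0.15, either way. A call with a gripper value outside its range is refused whole. The fingers move at their own pace and stop on an object; "squeeze" is the grip in N (left out, the last holds). Time passes only in rows, so rows that do not move let the fingers close, or fill a call up. It gives the time, the measured TCP pose, the force and the opening at its end, in the units of the state.
- manip.get_state(): the state, without advancing time (a new reading comes with each control period).
- manip.get_image(name): name is "scene" or "top" or "wrist"; returns the picture (420x560x3 uint8, red, green, blue); there is no depth.
- manip.camera_info(name): a dict with "fov_y" (degrees; the focal length in pixels is half the picture's height over the tangent of half this angle, whatever the lens; pixels are square), "cx", "cy" (the principal point, pixels), "rvec" (rotation vector, rad) and "tvec" (3), from world to camera coordinates, as OpenCV has them; the wrist camera has in their place "hand_eye" (4x4, takes a point from camera to tool coordinates, whose origin is the TCP and whose axes are the flange's). Camera axes: x right, y down, z forward; pixel columns grow to the right and rows downward; lengths in m; the calibration is good to about 2 mm. A picture is of the moment at which its call begins: read the wrist's pose just before it. camera_info takes no time and is no camera call.
- manip.sign_off(): hands the job in, once; it reports no verdict.
The state is a dict: "clock": time; "qpos": joint angles; "qd": joint speeds; "effort": joint torques, N m; "position": TCP position; "ee_rot": TCP orientation; "contact_force": force on the tool from outside, world axes, zero at the start; "moment": the same for the moment, N m; "width": finger opening in m.
Only numpy, scipy, OpenCV 4.12 (cv2) and the standard library are available. Lean on these libraries where they do the work, as an engineer would, in place of code of your own. Each camera call takes 0.05 s, during which the arm holds its last target. There are 200 camera calls.

## Working session

There is one attempt and no reset: what is moved stays moved. The work goes in short steps, Python scripts to look and compute and a tool call to move; the robot and the scene stay as the last step left them, time stands still between calls to the robot, and variables do not carry over. Pictures are saved under pics/ and viewed, about 8 in all and at most 12, crops included, and the job is handed in when it is done.

Besides the shell and the picture viewer there is one more tool, called after "Emit:" as name(argument=value, ...), one argument or row to a line, values as JSON. carry_out: Moves the arm, as the interface text tells. Its arguments: {"type":"object","properties":{"moves":{"type":"array","items":{"type":"number"}},"squeeze":{"type":"number"}},"required":["moves"]}

```bash
mkdir -p pics
python3 - <<'E'
from rig import manip
import cv2
s=manip.get_state();print(s)
for n in("top","scene"):
    im=manip.get_image(n);cv2.imwrite(f"pics/{n}0.png",im[:,:,::-1]);print(n,manip.camera_info(n))
print(manip.camera_info("wrist"))
E
```

```text
{'clock': 0.0, 'qpos': array([-1.24600849e+00,  2.76599917e-01,  1.50613150e+00,  7.56852701e-06,
        1.36070407e+00, -1.21013340e-01]), 'qd': array([ 0.00115854, -0.00059503,  0.00059952, -0.00034855,  0.00073429,
        0.00156525]), 'effort': array([-2.36487234e-03, -4.16775334e+01, -2.45804143e+01, -1.33275153e-04,
        1.13292964e-02, -8.79111866e-06]), 'position': array([ 0.24774976, -0.51830249,  0.23043756]), 'ee_rot': array([-9.17018803e-04,  9.75260112e-01,  2.21058509e-01, -9.00375615e-05]), 'contact_force': array([-0.02501607, -0.45838726, -0.31320179]), 'moment': array([-0.02323697, -0.02241097, -0.00175687]), 'width': 0.0855452772443397}
top {'fov_y': 47.53655729738952, 'cx': 284.72718087008485, 'cy': 207.8697912411291, 'rvec': array([ 2.1703682 , -2.21132705,  0.0710068 ]), 'tvec': array([-0.03482926,  0.58281893,  0.74594273])}
scene {'fov_y': 48.937715420757335, 'cx': 281.6025588403477, 'cy': 207.97026544436594, 'rvec': array([ 1.919041  ,  1.53683504, -0.60030103]), 'tvec': array([-0.09025639, -0.33520381,  1.10263112])}
{'fov_y': 70.3036804265252, 'cx': 281.59651916895496, 'cy': 210.5746380629089, 'hand_eye': array([[ 1.25076251e-03, -9.48261712e-01, -3.17487262e-01,
         8.09725841e-02],
       [ 9.99999051e-01,  1.36936998e-03, -1.50430577e-04,
         1.39556890e-05],
       [ 5.77405082e-04, -3.17486773e-01,  9.48262525e-01,
        -1.42532619e-01],
       [ 0.00000000e+00,  0.00000000e+00,  0.00000000e+00,
         1.00000000e+00]])}
```

View pics/top0.png

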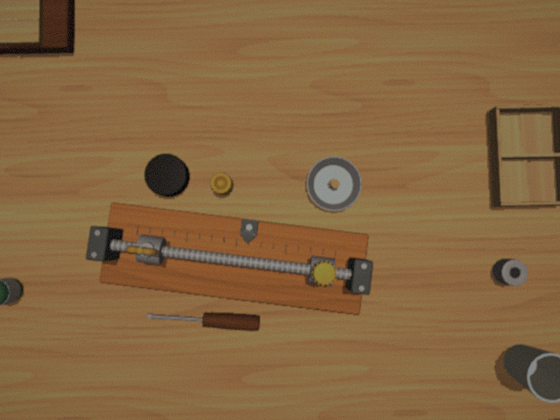

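View pics/scene0.png

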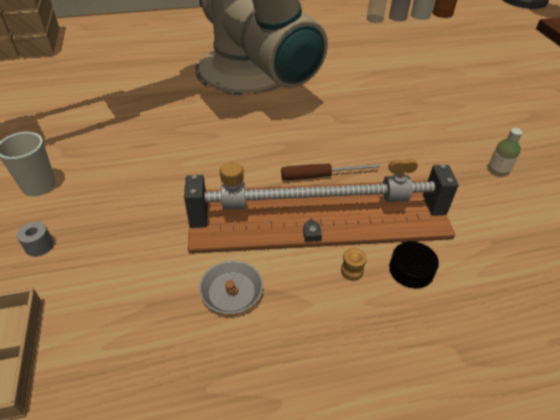

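Top view: wing at about (142,250), arrow point about (249,243), knob (323,272). In the scene view the wing is at about (403,167). I'll enlarge both views.

Run:
```python
import cv2,numpy as np
a=cv2.imread("pics/top0.png")[205:275,95:265];b=cv2.imread("pics/scene0.png")[145:245,290:460]
f=lambda i:cv2.resize(i,None,fx=4.6,fy=4.6,interpolation=cv2.INTER_CUBIC)
a=cv2.resize(a,None,fx=4,fy=4,interpolation=cv2.INTER_CUBIC);b=cv2.resize(b,None,fx=3,fy=3,interpolation=cv2.INTER_CUBIC)
b=cv2.copyMakeBorder(b,0,0,0,a.shape[1]-b.shape[1],cv2.BORDER_CONSTANT)
cv2.imwrite("pics/c0.png",np.vstack([a,b]))
```

```text
(no output)
```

View pics/c0.png

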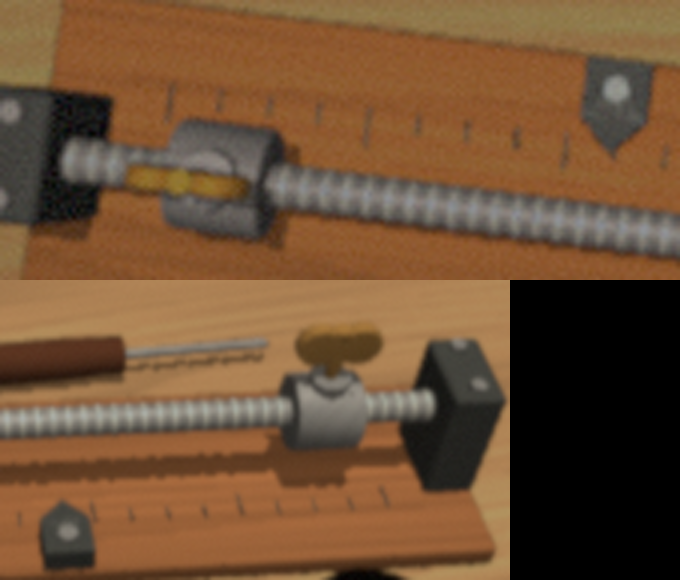

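```bash
cat > h.py <<'E'
from rig import manip
import cv2,numpy as np
from scipy.spatial.transform import Rotation as R
def ray(n,p,s=None):
    c=manip.camera_info(n);f=210/np.tan(np.radians(c["fov_y"]/2))
    d=np.array([(p[0]-c["cx"])/f,(p[1]-c["cy"])/f,1])
    if n=="wrist":
        q=s["ee_rot"];T=c["hand_eye"];r=R.from_quat(np.r_[q[1:],q[0]]).as_matrix()
        return r@T[:3,3]+s["position"], r@T[:3,:3]@d
    r=cv2.Rodrigues(c["rvec"])[0];return -r.T@c["tvec"],r.T@d
def atz(n,p,z,s=None):
    o,d=ray(n,p,s);return o+d*(z-o[2])/d[2]
def tri(*rs):
    A=0;b=0
    for o,d in rs:
        d=d/np.linalg.norm(d);P=np.eye(3)-np.outer(d,d);A=A+P;b=b+P@o
    return np.linalg.solve(A,b)
E
python3 - <<'E'
from h import *
np.set_printoptions(precision=4,suppress=True)
print("wing tri",tri(ray("top",(141.5,250.75)),ray("scene",(403.3,166.7))))
print("wing z",atz("top",(141.5,250.75),.11),atz("scene",(403.3,166.7),.104))
print("tip",atz("top",(248.3,244),.028),atz("scene",(311,219),.028),tri(ray("top",(248.3,244)),ray("scene",(311,219))))
a=atz("top",(113.75,245),.058);b=atz("top",(265,264),.058);c=atz("top",(345,273),.058);print("bar",a,b,c,np.arctan2(*(b-a)[[0,1]]),np.arctan2(*(c-a)[[0,1]]))
k=atz("top",(323.5,272.5),.104);print("knob",k)
E
```

```text
wing tri [0.5199 0.1604 0.0991]
wing z [0.5199 0.1563 0.11  ] [0.5251 0.1579 0.104 ]
tip [0.5255 0.0127 0.028 ] [0.5335 0.0152 0.028 ] [0.5261 0.0155 0.0201]
bar [0.5282 0.2137 0.058 ] [ 0.4954 -0.0143  0.058 ] [ 0.4796 -0.1345  0.058 ] -2.998464959268735 -3.002901934749896
knob [ 0.4844 -0.0984  0.104 ]
```

Emit:
carry_out(
  moves=[60, 1.8, 4.5, 0, 0.1, 60, 1.8, 4.5, 0, 0.1, 60, 1.8, 4.5, 0, 0.1, 60, 1.8, 4.5, 0, 0.1, 60, 1.8, 4.5, 0, 0.1, 60, 1.8, 4.5, 0, 0.1, 60, 1.8, 4.5, 0, 0.1, 60, 1.8, 4.5, 0, 0.1, 60, 1.8, 4.5, 0, 0.1, 60, 1.8, 4.5, 0, 0.085],
)

```text
clock: 1.1
position: [0.428, -0.0669, 0.2312]
ee_rot: [0.0, 0.754, 0.657, 0.0]
contact_force: [1.2, -0.5, 0.7]
width: 0.0513
```

Emit:
carry_out(
  moves=[60, 1.8, 4.5, 0, 0, 60, 1.8, 4.5, 0, 0, 60, 1.8, 4.5, 0, 0, 60, 1.8, 4.5, 0, 0, 60, 1.8, 4.5, 0, 0, 60, 0, 0, -1.5, 0, 60, 0, 0, -1.5, 0, 60, 0, 0, 0, 0, 60, 0, 0, 0, 0, 60, 0, 0, 0, 0],
)

```text
clock: 2.1
position: [0.5184, 0.1559, 0.2021]
ee_rot: [0.0, 0.755, 0.656, 0.001]
contact_force: [0.2, 0.1, 0.4]
width: 0.0513
```

Run:
```python
from h import *
s=manip.get_state();print(s["clock"],s["position"],s["ee_rot"],s["qpos"],s["contact_force"],s["width"])
im=manip.get_image("wrist");cv2.imwrite("pics/w1.png",im[:,:,::-1])
```

```text
2.1 [0.51836926 0.15588683 0.20211375] [3.79045556e-04 7.55050405e-01 6.55666368e-01 5.95757472e-04] [ 1.63573383e-01  2.43004742e-01  1.62581494e+00 -2.23916569e-05
  1.27136089e+00  3.04246206e-01] [0.15966039 0.11372612 0.41193683] 0.051258380066031964
```

View pics/w1.png

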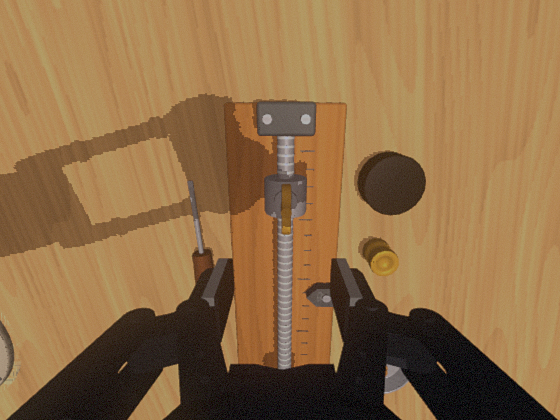

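The wrist view shows the wing from (287,184) to (286,233), with the arrow point at about (307,294). Next I'll compute positions from these.

Run:
```python
from h import *
np.set_printoptions(precision=4,suppress=True)
s=dict(position=np.array([0.51837,0.15589,0.20211]),ee_rot=np.array([3.79e-4,.75505,.655666,5.96e-4]))
u=np.array([.1395,.9902])
for n,p,z in (("wing top far",(287,185),.116),("wing near",(286.3,233),.110),("wing c",(286.5,209),.112),("tip",(307,294),.028),("barhi",(286.5,155),.058),("barlo",(284.5,360),.058)):
    q=atz("wrist",p,z,s);print(n,q, "along",q[:2]@u,"perp",q[:2]@[u[1],-u[0]])
print("tri tip",tri(ray("wrist",(307,294),s),ray("top",(248.3,244)),ray("scene",(311,219))))
print("tcp",s["position"][:2]@u,s["position"][:2]@[u[1],-u[0]])
im=cv2.imread("pics/w1.png")[160:320,230:350];cv2.imwrite("pics/w1c.png",cv2.resize(im,None,fx=3.7,fy=3.7,interpolation=cv2.INTER_CUBIC))
```

```text
wing top far [0.5258 0.1812 0.116 ] along 0.2527308963622915 perp 0.49537679428512454
wing near [0.5195 0.1383 0.11  ] along 0.2094301710166833 perp 0.4951594098308179
wing c [0.5226 0.1602 0.112 ] along 0.23157392337679833 perp 0.4951700357788209
tip [0.5306 0.0198 0.028 ] along 0.0936305810283937 perp 0.5226282534763286
barhi [0.5284 0.1963 0.058 ] along 0.2680915492957148 perp 0.4958318369387184
barlo [ 0.4929 -0.0487  0.058 ] along 0.02056014988167814 perp 0.4948211304484119
tri tip [0.5282 0.0153 0.022 ]
tcp 0.22667489300000002 0.491543319
```

View pics/w1c.png

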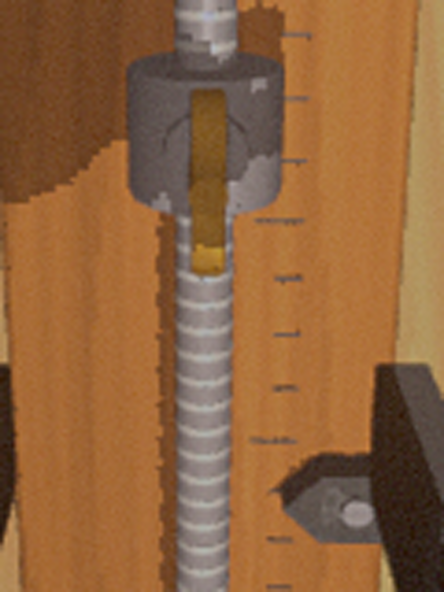

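Emit:
carry_out(
  moves=[60, 0.4, 0.3, -2, 0, 60, 0, 0, -2, 0, 60, 0, 0, -2, 0, 60, 0, 0, -2, 0, 60, 0, 0, -2, 0, 60, 0, 0, -1.2, 0, 60, 0, 0, 0, 0, 60, 0, 0, 0, 0, 60, 0, 0, 0, 0, 60, 0, 0, 0, 0],
  squeeze=40,
)

```text
clock: 3.15
position: [0.5227, 0.1593, 0.0904]
ee_rot: [0.001, 0.755, 0.656, 0.001]
contact_force: [-0.5, 0.5, 0.3]
width: 0.0512
```

Emit:
carry_out(
  moves=[0, 0, 0, 0, 0, 0, 0, 0, 0, 0, 0, 0, 0, 0, 0, 0, 0, 0, 0, 0, 0, 0, 0, 0, 0, 0, 0, 0, 0, 0, 0, 0, 0, 0, 0, 0, 0, 0, 0, 0, 0, 0, 0, 0, 0, 0, 0, 0, 0, 0],
)

```text
clock: 4.15
position: [0.5224, 0.1592, 0.0897]
ee_rot: [0.0, 0.755, 0.656, 0.0]
contact_force: [2.3, -1.1, 4.0]
width: 0.0068
```

Emit:
carry_out(
  moves=[0, 0, 0, 0, 0.1, 0, 0, 0, 0, 0.13, 0, 0, 0, 0, 0.13, 0, 0, 0, 0, 0.13, 0, 0, 0, 0, 0.13, 0, 0, 0, 0, 0.13, 0, 0, 0, 0, 0.13, 0, 0, 0, 0, 0.13, 0, 0, 0, 0, 0.13, 0, 0, 0, 0, 0.13],
)

```text
clock: 5.15
position: [0.5213, 0.1589, 0.0896]
ee_rot: [-0.0, 0.216, 0.976, -0.0]
contact_force: [-0.7, -1.6, 5.3]
width: 0.0073
```

Emit:
carry_out(
  moves=[0, 0, 0, 0, 0, 0, 0, 0, 0, 0, 0, 0, 0, 0, 0, 0, 0, 0, 0, 0, 0, 0, 0, 0, 0, 0, 0, 0, 0, 0, 0, 0, 0, 0, 0, 0, 0, 0, 0, 0, 0, 0, 0, 0, 0, 0, 0, 0, 0, 0],
)

```text
clock: 6.15
position: [0.5213, 0.1588, 0.0896]
ee_rot: [-0.0, 0.218, 0.976, -0.0]
contact_force: [-1.0, -1.5, 6.0]
width: 0.0071
```

Run:
```python
from h import *
s=manip.get_state();print(s)
im=[manip.get_image("scene")[100:280,280:480],manip.get_image("wrist")[60:420]]
a=cv2.resize(im[0],(400,360),interpolation=cv2.INTER_CUBIC);b=cv2.resize(im[1][:,100:500],(400,360))
cv2.imwrite("pics/t1.png",np.hstack([a,b])[:,:,::-1])
```

```text
{'clock': 6.15, 'qpos': array([ 1.68394954e-01,  3.49747351e-01,  1.77929815e+00, -5.30523614e-04,
        1.01374277e+00, -9.61864292e-01]), 'qd': array([-2.63497592e-04, -7.01681068e-04,  9.24296072e-05,  1.96792588e-04,
        2.67595142e-04,  3.09836440e-04]), 'effort': array([  0.54707564, -38.37926388, -18.68400335,   0.41844137,
        -0.29287702,   0.04765209]), 'position': array([0.52126423, 0.15884674, 0.08959002]), 'ee_rot': array([-4.67930043e-04,  2.18354653e-01,  9.75869273e-01, -4.34828841e-04]), 'contact_force': array([-1.00913756, -1.49264485,  5.9706308 ]), 'moment': array([-0.25655521,  0.08760842,  0.04364986]), 'width': 0.007106783320649083}
```

View pics/t1.png

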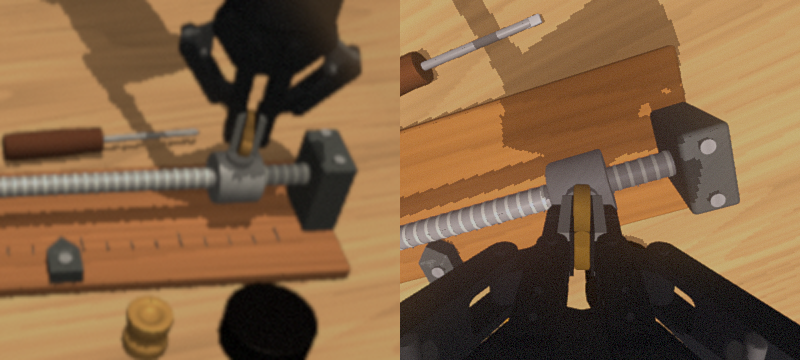

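The pictures show the wing turned about 1.27 rad with the pads still flat on it, and the collar is in its place. Now I'll slide it along the bar.

Emit:
carry_out(
  moves=[0, -0.07, -0.5, 0, 0, 0, -0.14, -1, 0, 0, 0, -0.14, -1, 0, 0, 0, -0.14, -1, 0, 0, 0, -0.14, -1, 0, 0, 0, -0.14, -1, 0, 0, 0, -0.14, -1, 0, 0, 0, -0.14, -1, 0, 0, 0, -0.14, -1, 0, 0, 0, -0.07, -0.5, 0, 0],
)

```text
clock: 7.25
position: [0.5084, 0.0693, 0.0896]
ee_rot: [-0.001, 0.219, 0.976, 0.0]
contact_force: [-0.7, 2.9, 6.7]
width: 0.0074
```

Emit:
carry_out(
  moves=[0, -0.14, -1, 0, 0, 0, -0.14, -1, 0, 0, 0, -0.14, -1, 0, 0, 0, -0.14, -1, 0, 0, 0, -0.14, -1, 0, 0, 0, 0, 0, 0, 0, 0, 0, 0, 0, 0, 0, 0, 0, 0, 0, 0, 0, 0, 0, 0, 0, 0, 0, 0, 0],
)

```text
clock: 8.25
position: [0.5012, 0.019, 0.0896]
ee_rot: [-0.001, 0.218, 0.976, -0.0]
contact_force: [-1.2, -1.5, 6.9]
width: 0.0073
```

Run:
```python
from h import *
s=manip.get_state();print(s["position"],s["ee_rot"],s["contact_force"],s["width"],s["clock"])
im=[manip.get_image("scene")[120:260,240:440],manip.get_image("wrist")[60:420]]
cv2.imwrite("pics/t2.png",np.hstack([cv2.resize(im[0],(514,360),interpolation=cv2.INTER_CUBIC),cv2.resize(im[1],(286,360))[:,:286]])[:,:,::-1])
```

```text
[0.50116992 0.01902155 0.08958122] [-9.99406722e-04  2.18435436e-01  9.75850820e-01 -3.72612455e-04] [-1.19458526 -1.49751325  6.91591113] 0.007301990491006194 8.25
```

View pics/t2.png

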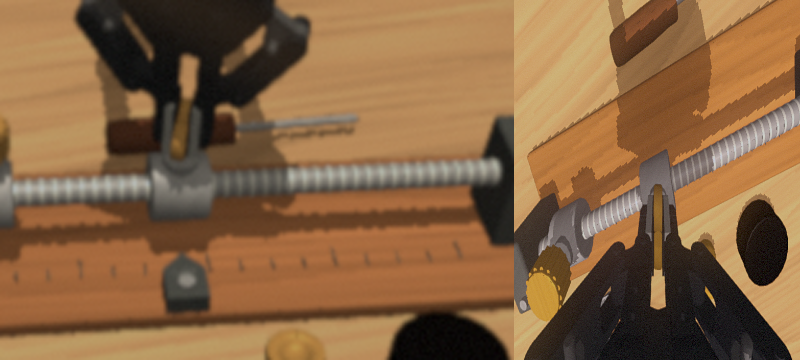

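The collar moved 141 mm with the wing and looks level with the arrow. I'll let go, rise and check.

Emit:
carry_out(
  moves=[40, 0, 0, 0, 0, 40, 0, 0, 0, 0, 40, 0, 0, 0, 0, 40, 0, 0, 0, 0, 40, 0, 0, 0, 0, 40, 0, 0, 1, 0, 40, 0, 0, 2, 0, 40, 0, 0, 3, 0, 40, 0, 0, 4, 0, 40, 0, 0, 3, 0],
)

```text
clock: 9.35
position: [0.5029, 0.0191, 0.2223]
ee_rot: [0.001, 0.219, 0.976, 0.0]
contact_force: [1.0, 0.0, 0.1]
width: 0.0344
```

Emit:
carry_out(
  moves=[40, -5, 0, 0, 0, 40, -5, 0, 0, 0, 40, -5, 0, 0, 0, 40, -3, 0, 0, 0, 40, 0, 0, 0, 0, 40, 0, 0, 0, 0, 40, 0, 0, 0, 0, 40, 0, 0, 0, 0, 40, 0, 0, 0, 0, 40, 0, 0, 0, 0],
)

```text
clock: 10.35
position: [0.3228, 0.0191, 0.2191]
ee_rot: [-0.0, 0.219, 0.976, 0.0]
contact_force: [0.9, 0.6, 0.1]
width: 0.0343
```

Run:
```python
from h import *
s=manip.get_state();print(s["position"],s["contact_force"],s["clock"])
a=manip.get_image("top")[205:305,195:365];b=manip.get_image("scene")[145:245,200:370]
f=lambda i:cv2.resize(i,None,fx=4,fy=3.0 and 4,interpolation=cv2.INTER_CUBIC)
a=cv2.resize(a,None,fx=3,fy=3,interpolation=cv2.INTER_CUBIC);b=cv2.resize(b,None,fx=3,fy=3,interpolation=cv2.INTER_CUBIC)
cv2.imwrite("pics/f.png",np.vstack([a,b])[:,:,::-1])
```

```text
[0.32281944 0.01913839 0.21912169] [0.91866272 0.64740402 0.06507453] 10.35
```

View pics/f.png

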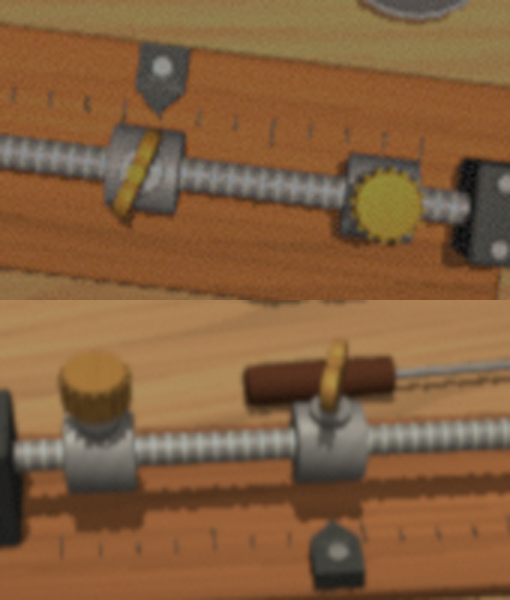

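Run:
```python
from h import *
u=np.array([.1395,.9902])
for n,w,t in(("top",(241,262.7),(248.7,242.7)),("scene",(311.3,170),(311,219))):
    a=atz(n,w,.108 if n=="top" else .104);b=atz(n,t,.028);print(n,a,b,(a-b)[:2]@u)
e=[atz("top",(195+x/3,205+y/3),.112) for x,y in((122,215),(155,132))];d=(e[1]-e[0])[:2]
print("wing turn",np.arctan2(d[1],d[0])-np.arctan2(u[1],u[0]))
print("knob",atz("top",(195+388/3,205+206/3),.104))
```

```text
top [0.5005175 0.0173633 0.108    ] [0.52757432 0.01205776 0.028     ] 0.0014791173278445452
scene [0.50398184 0.01871173 0.104     ] [0.53347339 0.01524715 0.028     ] -0.000683444913874003
wing turn -1.8248533697774674
knob [ 0.48271544 -0.09955941  0.104     ]
```

```bash
python3 -c "
from rig import manip
print(manip.sign_off())"
```

```text
the job is handed in; nothing more can be done
None
```

I loosened the wing screw by about 1.27 rad anticlockwise with the stop collar still in its place. I then slid the collar 141 mm towards -y, let go and drew the arm back. The job was handed in at about 10.5 s.

- **Collar position:** the last check puts its middle within about 2 mm of the arrow point along the bar (+1.5 mm from the top camera, -0.7 mm from the scene camera).
- **Wing screw:** it reads about 1.3 rad loose, close to the angle the gripper turned.
- **Round-knobbed collar:** its knob reads within about 2 mm of where it was, which is the accuracy of the reading.
- **Arm:** it is clear of everything, with a residual force reading of about 1 N.

No check failed. The only disagreement was between the cameras, which differed by 2 to 8 mm on absolute positions. They agreed within about 2 mm on how far the collar stood from the arrow, and I worked from that.

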